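# Stow a glass bottle in the trolley's bottle holder and lay the retaining bar over it

### The arm

A 7-joint arm with a two-finger parallel gripper is mounted at the origin on the work surface. World frame = base frame: x ahead of the robot, y to its left, z up, the work surface at z = 0. Lengths are in m, angles in rad, forces in N, time in s.
With the tool pointing down it reaches from about 0.425 to 0.875 m from the base axis. Payload 4.7 kg.
Tool frame: the origin (TCP) lies between the finger pads; the fingertips stand 14 mm ahead of it and the grasp point (between the pads) lies 5 mm behind it; z points along the fingers, y is the line along which they close (so a half turn about z gives the same grasp; the last joint's range is limited). The gripper opens to 87 mm and grips with 3 to 60 N. Pads are 19 mm wide; open, the fingers measure 117 mm over their backs; the gripper's body (75 mm by 190 mm) begins 51 mm behind the grasp point.
Start: joints at [1.169, 0.321, -0.07, 1.45, 0.023, 1.371, -0.057], TCP at [0.263, -0.595, 0.237] pointing down, gripper open.
Joint ranges: [-2.86, 2.86], [-0.3, 2.09], [-1.38, 1.24], [0.06, 2.45], [-1.56, 4.7], [0.09, 2.05], [-2.69, 2.69]. Speed limits (rad/s): [2.57, 2.57, 3.14, 3.14, 3.14, 3.14, 3.14].

### API

Orientations are given as a rotation vector (axis times angle).
In Python, from bench import ctrl gives the robot as it stands.
- The arm moves only by the tool step_arm, never from a script. Its argument "commands" is a list of rows, each an object with "travel": the shift along the tool's x, y, z in m, a list of three; "turn": the turn, a rotation vector about the tool's x, y, z in degrees, a list of three. A call has 1 to 5 rows; each row is the pose to reach, as a shift and turn from the pose commanded when the call began, along the tool's axes at that moment; what a row does not reach only later rows make up. A row lasts 1/10 s, in which the tool goes at most 50 mm and 8.59 degrees, less where a joint would pass 70% of its speed; a pose out of reach is approached as far as the arm can. A call with a gripper value outside its range is refused whole. "gripper" is the opening, from 0 (shut) to 1 (fully open), set as the call begins (left out, the last holds). The fingers move at their own pace and stop on an object; "force" is the grip in N (left out, the last holds). Time passes only in rows, so rows that repeat a pose let the fingers close. It gives the time, the measured TCP pose, the force, the opening and the grip force at its end, in the units of the state.
- ctrl.get_state(): the state, without advancing time (a new reading comes with each control period).
- ctrl.get_image(name): name is "scene" or "top" or "wrist"; returns the picture (400x640x3 uint8, red, green, blue); there is no depth.
- ctrl.camera_model(name): a dict with "fx", "fy", "cx", "cy" (pixels), "R" (3x3) and "t" (3): a world point X has camera coordinates R X + t; the wrist camera has in their place "T_tool_cam" (4x4, takes a point from camera to tool coordinates, whose origin is the TCP and whose axes are the flange's). Camera axes: x right, y down, z forward; pixel columns grow to the right and rows downward; lengths in m; the calibration is good to about 2 mm. A picture is of the moment at which its call begins: read the wrist's pose just before it. camera_model takes no time and is no camera call.
- ctrl.close_job(): hands the job in; it is judged then, once.
The state is a dict: "time": time; "joint_positions": joint angles; "qd": joint speeds; "joint_torque": joint torques, N m; "position": TCP position; "tool_rot": TCP orientation; "ft_force": force on the tool from outside, world axes, zero at the start; "torque": the same for the moment, N m; "grip_width": opening from 0.0 (shut) to 1.0 (fully open); "grip_force": force on a finger pad.
Only numpy, scipy, OpenCV 4.12 (cv2) and the standard library are available. Lean on these libraries where they do the work, as an engineer would, in place of code of your own. Each camera call takes 0.05 s, during which the arm holds its last target. There are 200 camera calls.

### The job

Before the anaesthetic trolley is wheeled away, stand the narrow-necked amber glass bottle upright in the deep square well of the steel bottle holder, lowering it gently so the glass is not knocked. Then lay the long retaining bar, grip uppermost, gently across the holder's two forked brackets above the bottle, centred and with both ends fully down between the fork cheeks. Leave everything else where it stands.

Things in the scene. Friction and masses are not known exactly. Their poses are not given: they have to be found in the camera images.
- holder: Fixed steel bottle holder on a 100 x 196 mm base plate. In its middle a deep open square well, 80 x 80 mm inside, walls 5 mm, inner floor 11 mm and rim 111 mm above the table; at each end along y a post with an upward-open fork. Highest point 196 mm. Origin: on the table under the middle of the well; z up; y runs from bracket to bracket, so the laid bar lies along y.
- bracket_a (a point): Middle of the flat seat of the holder's fork at its +y end, 172 mm above the table, 82 mm from the holder's middle. The seat is 24 mm deep along the holder's y, between two cheeks 36 mm apart along x; the cheeks rise 14 mm straight, then flare out as a lead-in up to 24 mm above the seat. Axes as the holder's.
- bracket_b (a point): The same for the fork at the holder's -y end.
- bottle: Amber glass bottle with rounded shoulders, paper label and grey screw cap: body 64 mm diameter up to 82 mm, narrowing to a 28 mm neck at 106 mm; cap 32 mm diameter from 120 to 150 mm (total height). About 0.35 kg. Origin: centre of its underside; z is its axis, up. Standing in the well its top is 161 mm above the table.
- bar: Long retaining bar: flat dark steel strip 190 mm long (its y), 28 mm wide (x), 8 mm thick, with an upright black block grip on its middle, 60 mm long (y), 16 mm wide (x), rising from 8 to 42 mm above the underside. About 0.32 kg. Origin: centre of the strip's underside; z up towards the grip. Either end may go to either bracket.
- bar_end_a (a point): Point on the underside of the long bar, 82 mm from its middle along its +y: where it rests on a bracket.
- bar_end_b (a point): Point on the underside of the long bar, 82 mm from its middle along its -y: where it rests on the other bracket.
- short_bar: Bystander: a bar of the same make but only 110 mm long (along its y) with a 40 mm grip, too short to span the brackets; 42 mm high with its grip. Origin: centre of its underside.
- squeeze_bottle: Bystander: white plastic squeeze bottle with a pointed spout, 66 mm diameter, 189 mm high. Origin: centre of its underside.
- mug: Bystander: white mug, 80 mm diameter, 95 mm high, handle at its +y. Origin: centre of its underside.
- bowl: Bystander: steel bowl, 110 mm diameter, 45 mm high. Origin: centre of its underside.

How it is judged:
By the outcome, as a careful person would: the job done as asked, in the order asked, and still so for the second after the job is handed in, with the robot touching nothing.
It also fails if it takes over 61 s, if anything falls off the work surface, if the arm or the gripper's body presses on something with over 40 N, if the wrist force passes 120 N, or if a joint passes its speed limit or range.

## Working session

There is one attempt and no reset: what is moved stays moved. The work goes in short steps, Python scripts to look and compute and a tool call to move; the robot and the scene stay as the last step left them, time stands still between calls to the robot, and variables do not carry over. Pictures are saved under pics/ and viewed, at most 10 in all, crops included, and the job is handed in when it is done.

Besides the shell and the picture viewer there is one more tool, called after "Call:" by a JSON object that holds its "fn" and its "kwargs". step_arm: Moves the arm, as the interface text tells. Its arguments: {"type":"object","properties":{"commands":{"type":"array"},"gripper":{"type":"number"},"force":{"type":"number"}},"required":["commands"]}

```bash
ls; mkdir -p pics; python3 - <<'E'
from bench import ctrl
import cv2
s=ctrl.get_state();print(s['time'],s['position'],s['tool_rot'],s['ft_force'],s['grip_width'])
for n in("scene","top"):
    cv2.imwrite(f"pics/{n}0.png",ctrl.get_image(n)[:,:,::-1]); m=ctrl.camera_model(n); print(n,m)
print(ctrl.camera_model("wrist"))
E
```

```text
pics
0.0 [ 0.26226352 -0.59414938  0.23546266] [-3.07211193e+00 -6.48070435e-01  8.46966010e-04] [ 0.07831944 -1.13954708  0.0371603 ] 0.9994047449499371
scene {'fx': 393.6793972454191, 'fy': 393.6793972454191, 'cx': 321.6733707589263, 'cy': 199.28238660563625, 'R': array([[ 0.46620718,  0.88452474, -0.01633567],
       [ 0.52925138, -0.29365424, -0.79602774],
       [-0.70890327,  0.36246817, -0.60503965]]), 't': array([-0.27720262, -0.22576728,  1.62617513])}
top {'fx': 384.15631387215495, 'fy': 384.15631387215495, 'cx': 321.32560709991, 'cy': 197.59632454306632, 'R': array([[ 0.01998716, -0.99976566,  0.00831539],
       [-0.98086365, -0.02121898, -0.19353618],
       [ 0.19366727, -0.00428803, -0.9810579 ]]), 't': array([-0.01341774,  0.60384091,  0.96818255])}
{'fx': 309.84880125459426, 'fy': 309.84880125459426, 'cx': 318.5588874391438, 'cy': 201.21598307105782, 'T_tool_cam': array([[-1.15818362e-05, -9.51857213e-01, -3.06541752e-01,
         8.51536905e-02],
       [ 9.99999827e-01,  1.69271355e-04, -5.63394688e-04,
        -2.95889909e-04],
       [ 5.88160035e-04, -3.06541705e-01,  9.51857047e-01,
        -1.48078535e-01],
       [ 0.00000000e+00,  0.00000000e+00,  0.00000000e+00,
         1.00000000e+00]])}
```

View pics/scene0.png

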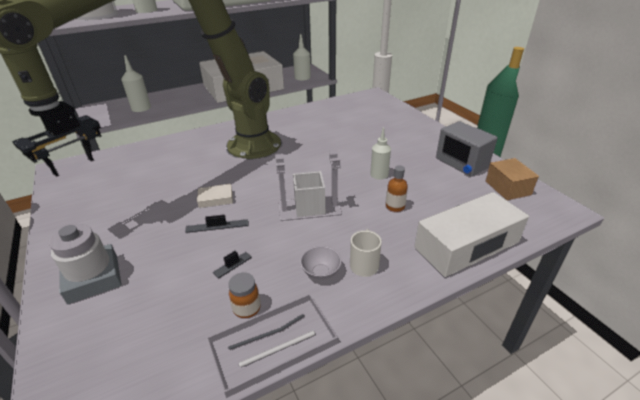

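View pics/top0.png

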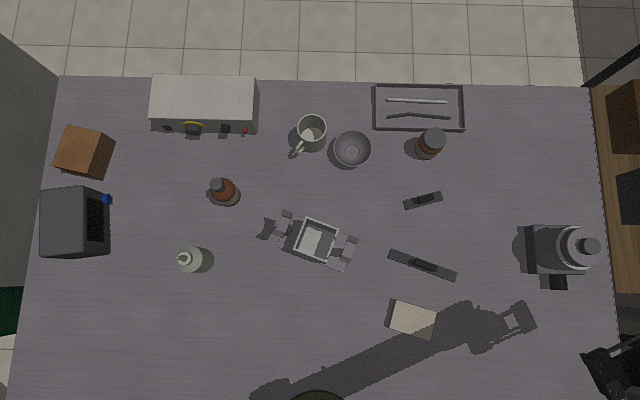

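The scene picture shows the narrow-necked bottle at about (397,190), the holder at (310,185), the long bar at (217,224) and the short bar at (232,263). In the top view the bottle is at (222,190), the holder at (315,240), and the long bar at (422,264). The wide amber jar at (431,143) is a decoy.

```bash
cat > h.py <<'E'
import numpy as np,cv2
from scipy.spatial.transform import Rotation as Ro
from bench import ctrl
def cam(n,s=None):
    m=ctrl.camera_model(n);K=(m['fx'],m['fy'],m['cx'],m['cy'])
    if n!='wrist': return K,m['R'].T,-m['R'].T@m['t']
    Rt=Ro.from_rotvec(s['tool_rot']).as_matrix();T=m['T_tool_cam']
    return K,Rt@T[:3,:3],np.array(s['position'])+Rt@T[:3,3]
def ray(c,uv,z):
    K,R,o=c;d=R@[(uv[0]-K[2])/K[0],(uv[1]-K[3])/K[1],1];return o+d*(z-o[2])/d[2]
def proj(c,X):
    K,R,o=c;p=R.T@(np.array(X)-o);return np.array([p[0]/p[2]*K[0]+K[2],p[1]/p[2]*K[1]+K[3]])
def delta(p,rv):
    """tool-frame travel and turn(deg) from the current pose to TCP p, rotvec rv"""
    s=ctrl.get_state();R=Ro.from_rotvec(s['tool_rot'])
    return R.inv().apply(np.array(p)-s['position']).round(4),(R.inv()*Ro.from_rotvec(rv)).as_rotvec(degrees=True).round(2)
E
python3 - <<'E'
import cv2
a=cv2.imread('pics/top0.png')[165:295,195:465]
cv2.imwrite('pics/c0.png',cv2.resize(a,None,fx=2.96,fy=2.96,interpolation=cv2.INTER_CUBIC))
E
```

```text
(no output)
```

View pics/c0.png

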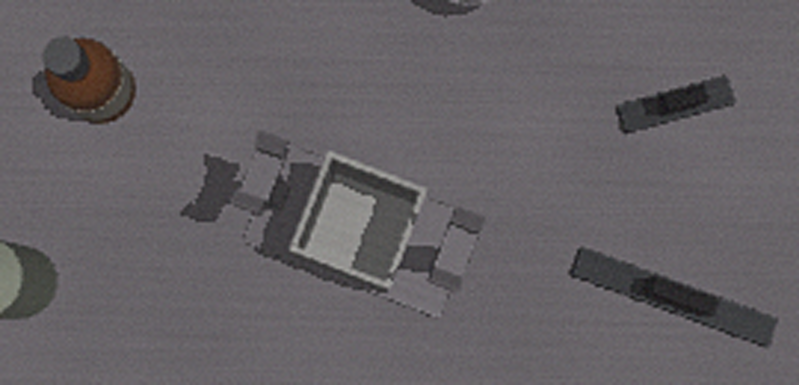

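The crop shows the cap top at (62,55), the rim's outer corners at (331,153), (426,189), (388,288) and (292,251), and the bar's corners at (580,248), (777,320), (768,347) and (571,273).

```bash
python3 - <<'E'
from h import *
c=cam('top')
f=lambda u,z:ray(c,np.array(u)/2.96+[195,165],z)
print('cap',f((62,55),.15))
r=np.array([f(u,.111) for u in[(331,153),(426,189),(388,288),(292,251)]]);print('holder',r.mean(0),[np.linalg.norm(r[i]-r[i-1]) for i in range(4)])
a=lambda v:np.degrees(np.arctan2(v[1],v[0]))
print('rim long dir',a(r[0]-r[1]),a(r[3]-r[2]),a(r[0]-r[3]))
k=np.array([f(u,.196) for u in[(271,143),(252,202),(469,217),(446,282)]]);print('forks',k.mean(0),a(k[0]+k[1]-k[2]-k[3]))
b=np.array([f(u,.008) for u in[(580,248),(777,320),(768,347),(571,273)]]);print('bar',b.mean(0),a(b[0]+b[3]-b[1]-b[2]),np.linalg.norm(b[0]-b[1]))
print('squeeze',f((0,280),.1),'short',f((675,105),.008))
s=ctrl.get_state();print(Ro.from_rotvec(s['tool_rot']).as_matrix().round(3))
E
```

```text
cap [0.6153776  0.25779757 0.15      ]
holder [0.48807891 0.00954363 0.111     ] [np.float64(0.08848599598450729), np.float64(0.08595706159221411), np.float64(0.08848492332613545), np.float64(0.08558507139544494)]
rim long dir 70.32213840276442 70.3247562098971 -19.99447920716783
forks [0.48769366 0.0093956  0.196     ] 69.77409289309482
bar [ 0.43239734 -0.28013646  0.008     ] 70.79391983467838 0.190112298237271
squeeze [0.4324759  0.30935168 0.1       ] short [ 0.61200968 -0.2871673   0.008     ]
[[ 0.915  0.404 -0.001]
 [ 0.404 -0.915  0.002]
 [-0.    -0.002 -1.   ]]
```

```bash
cat >> h.py <<'E'
def down(yaw):
    a=np.radians(yaw);c,s=np.cos(a),np.sin(a);return Ro.from_matrix(np.array([[c,s,0],[s,-c,0],[0,0,-1]])).as_rotvec()
E
python3 - <<'E'
from h import *
print(delta((.432,-.28,.28),down(70.5)))
E
```

```text
(array([ 0.2821, -0.219 , -0.0441]), array([-1.000e-01, -4.000e-02, -4.668e+01]))
```

Call:
{"fn": "step_arm", "kwargs": {"commands": [{"travel":[0.282,-0.219,-0.044],"turn":[-0.1,0,-46.7]},{"travel":[0.282,-0.219,-0.044],"turn":[-0.1,0,-46.7]},{"travel":[0.282,-0.219,-0.044],"turn":[-0.1,0,-46.7]},{"travel":[0.282,-0.219,-0.044],"turn":[-0.1,0,-46.7]},{"travel":[0.282,-0.219,-0.044],"turn":[-0.1,0,-46.7]}], "gripper": 1}}

```text
time: 0.6
position: [0.3808, -0.3742, 0.267]
tool_rot: [2.617, 1.737, -0.0]
ft_force: [1.3, -0.1, -0.3]
grip_width: 0.997
grip_force: 0.0
```

```bash
python3 - <<'E'
from h import *
print(ctrl.get_state()['position'],delta((.432,-.28,.28),down(70.5)))
E
```

```text
[ 0.38079299 -0.37420337  0.26701181] (array([ 0.1067,  0.0106, -0.013 ]), array([ 0.06,  0.04, -3.36]))
```

Call:
{"fn": "step_arm", "kwargs": {"commands": [{"travel":[0.107,0.011,-0.013],"turn":[0,0,-3.4]},{"travel":[0.107,0.011,-0.013],"turn":[0,0,-3.4]},{"travel":[0.107,0.011,-0.013],"turn":[0,0,-3.4]},{"travel":[0.107,0.011,-0.013],"turn":[0,0,-3.4]},{"travel":[0.107,0.011,-0.013],"turn":[0,0,-3.4]}]}}

```text
time: 1.1
position: [0.4317, -0.2835, 0.2796]
tool_rot: [2.571, 1.804, -0.001]
ft_force: [-0.3, 0.2, -0.7]
grip_width: 1.001
grip_force: 0.0
```

```bash
python3 - <<'E'
from h import *
s=ctrl.get_state();im=ctrl.get_image('wrist');cv2.imwrite('pics/w1.png',im[:,:,::-1])
c=cam('wrist',s);print(s['position'],np.abs(s['qd']).max())
g=cv2.cvtColor(im,cv2.COLOR_RGB2GRAY)
u=proj(c,(.432,-.28,.008));print(u)
m=(g<62).astype(np.uint8)
n,l,st,ce=cv2.connectedComponentsWithStats(m)
for i in range(1,n):
    if st[i,4]>300:
        r=cv2.minAreaRect(np.argwhere(l==i)[:,::-1].astype(np.float32));print(st[i],r)
print(delta((.488,.0095,.33),down(70)))
E
```

```text
[ 0.43165097 -0.28352852  0.27964248] 0.020356886000325217
[317.95190914 164.02359355]
[ 568    0   62  157 2403] ((598.5, 78.0), (156.0, 61.0), 90.0)
[  0  44  16  98 677] ((7.5, 92.5), (97.0, 15.0), 90.0)
[436  97  37  43 831] ((452.6554260253906, 118.40934753417969), (45.996219635009766, 20.874652862548828), 59.74356460571289)
[310 131  15  59 767] ((317.0, 160.0), (58.0, 14.0), 90.0)
[    0   238   640   162 70573] ((319.5, 318.5), (161.0, 639.0), 90.0)
(array([ 0.2952, -0.047 , -0.0509]), array([0.02, 0.07, 0.03]))
```

View pics/w1.png

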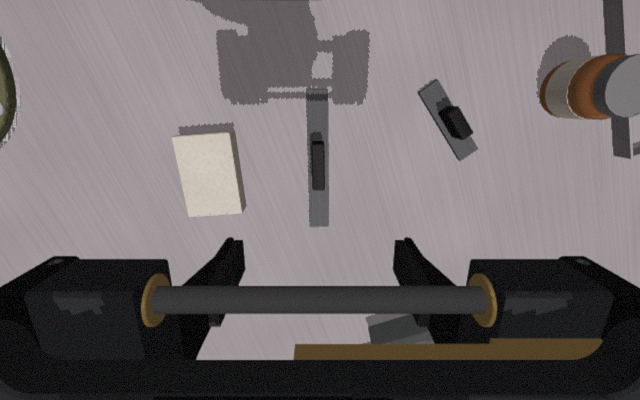

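The wrist view shows the bar lying straight along the image columns, with its ends at about (317.5,88) and (318,226). The grip mask is centred at (317,160).

```bash
python3 - <<'E'
from h import *
s=ctrl.get_state();c=cam('wrist',s)
a,b=ray(c,(317.3,88),.008),ray(c,(318.2,226),.004)
print(a,b,(a+b)/2,np.linalg.norm(a-b),np.degrees(np.arctan2(*(a-b)[1::-1])))
# grip top visible span rows 141..190?
print(delta((.488,.0095,.33),down(70)))
E
```

```text
[ 0.46435252 -0.18818547  0.008     ] [ 0.40008328 -0.3681415   0.004     ] [ 0.4322179  -0.27816349  0.006     ] 0.1911300768128934 70.34639451088444
(array([ 0.2952, -0.047 , -0.0509]), array([0.02, 0.07, 0.03]))
```

Call:
{"fn": "step_arm", "kwargs": {"commands": [{"travel":[0.295,-0.047,-0.051]},{"travel":[0.295,-0.047,-0.051]},{"travel":[0.295,-0.047,-0.051]},{"travel":[0.295,-0.047,-0.051]},{"travel":[0.295,-0.047,-0.051]}]}}

```text
$.commands[0]: bad value
```

```bash
python3 - <<'E'
from h import *
print(ctrl.get_state()['position'],delta((.488,.0095,.33),down(70)))
E
```

```text
[ 0.43131201 -0.28406112  0.27952943] (array([ 0.2952, -0.047 , -0.0509]), array([0.02, 0.07, 0.03]))
```

Call:
{"fn": "step_arm", "kwargs": {"commands": [{"travel":[0.295,-0.047,-0.051],"turn":[0,0,0]},{"travel":[0.295,-0.047,-0.051],"turn":[0,0,0]},{"travel":[0.295,-0.047,-0.051],"turn":[0,0,0]},{"travel":[0.295,-0.047,-0.051],"turn":[0,0,0]},{"travel":[0.295,-0.047,-0.051],"turn":[0,0,0]}]}}

```text
time: 1.65
position: [0.4784, -0.0405, 0.3221]
tool_rot: [2.573, 1.8, -0.0]
ft_force: [0.5, -0.3, 0.1]
grip_width: 0.998
grip_force: 0.0
```

```bash
python3 - <<'E'
from h import *
print(ctrl.get_state()['position'],delta((.488,.0095,.33),down(70)))
E
```

```text
[ 0.47836361 -0.04050832  0.32205093] (array([ 0.0503, -0.0081, -0.008 ]), array([ 0.08,  0.06, -0.05]))
```

Call:
{"fn": "step_arm", "kwargs": {"commands": [{"travel":[0.048,-0.008,-0.008],"turn":[0,0,0]},{"travel":[0.048,-0.008,-0.008],"turn":[0,0,0]},{"travel":[0.048,-0.008,-0.008],"turn":[0,0,0]}]}}

```text
time: 1.95
position: [0.4874, 0.0069, 0.3298]
tool_rot: [2.569, 1.805, -0.0]
ft_force: [0.5, -0.9, -0.2]
grip_width: 0.995
grip_force: 0.0
```

```bash
python3 - <<'E'
from h import *
s=ctrl.get_state();im=ctrl.get_image('wrist')
c=cam('wrist',s);print(s['position'],np.abs(s['qd']).max())
x=np.array([np.cos(np.radians(-20)),np.sin(np.radians(-20)),0]);y=np.array([-x[1],x[0],0]);o=np.array([.488,.0095,0])
for X in [o+[0,0,.111],o+82*y/1e3+[0,0,.172],o-82*y/1e3+[0,0,.172]]: print(proj(c,X))
cv2.imwrite('pics/w2.png',cv2.resize(im[:300,120:520,::-1],None,fx=2,fy=2,interpolation=cv2.INTER_CUBIC))
print(s['position'].tolist(),s['tool_rot'].tolist())
E
```

```text
[0.48740659 0.00690539 0.3297821 ] 0.04757320451696538
[318.15409675 173.17188203]
[318.36867561 102.06377402]
[317.91727102 258.25542121]
[0.48740659045400864, 0.006905392872294654, 0.3297821022057822] [2.5689417723273955, 1.8049872732042687, -0.00024518771771373914]
```

View pics/w2.png

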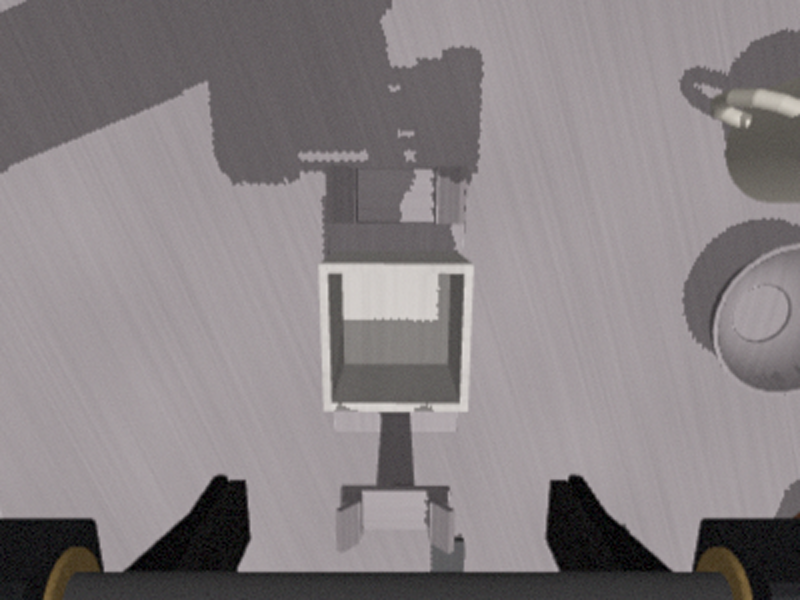

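The wrist crop shows the holder rim spanning columns 320–473 and rows 262–411. The fork seats are centred at columns 396 and 395, so my estimate agrees.

```bash
python3 - <<'E'
from h import *
s=ctrl.get_state();c=cam('wrist',s)
r=np.array([ray(c,np.array(u)/2+[120,0],.111) for u in[(319,262),(473,262),(468,411),(323,411)]])
print(r.mean(0),[np.linalg.norm(r[i]-r[i-1]) for i in range(4)],np.degrees(np.arctan2(*(r[0]+r[1]-r[2]-r[3])[1::-1])))
print([ray(c,np.array(u)/2+[120,0],.172) for u in[(396,195),(395,509)]])
print(delta((.6154,.2578,.27),down(70)))
E
```

```text
[0.48880772 0.01223754 0.111     ] [np.float64(0.0910625565227151), np.float64(0.08915119218167533), np.float64(0.09105925685264296), np.float64(0.0904940539426123)] 69.79410789326394
[array([0.51699563, 0.08889867, 0.172     ]), array([ 0.46060872, -0.06434027,  0.172     ])]
(array([0.2811, 0.0342, 0.059 ]), array([0.05, 0.09, 0.02]))
```

Call:
{"fn": "step_arm", "kwargs": {"commands": [{"travel":[0.281,0.034,0.059],"turn":[0,0,0]},{"travel":[0.281,0.034,0.059],"turn":[0,0,0]},{"travel":[0.281,0.034,0.059],"turn":[0,0,0]},{"travel":[0.281,0.034,0.059],"turn":[0,0,0]},{"travel":[0.281,0.034,0.059],"turn":[0,0,0]}]}}

```text
time: 2.5
position: [0.5996, 0.2236, 0.2767]
tool_rot: [2.574, 1.796, -0.004]
ft_force: [0.7, -0.4, 0.3]
grip_width: 0.994
grip_force: 0.0
```

```bash
python3 - <<'E'
from h import *
print(ctrl.get_state()['position'],delta((.6154,.2578,.27),down(70)))
E
```

```text
[0.59957952 0.22358681 0.27673848] (array([0.0376, 0.003 , 0.0066]), array([ 0.06,  0.2 , -0.19]))
```

Call:
{"fn": "step_arm", "kwargs": {"commands": [{"travel":[0.036,0.003,0.006],"turn":[0,0,0]},{"travel":[0.036,0.003,0.006],"turn":[0,0,0]},{"travel":[0.036,0.003,0.006],"turn":[0,0,0]},{"travel":[0.036,0.003,0.006],"turn":[0,0,0]}]}}

```text
time: 2.9
position: [0.6133, 0.2559, 0.2722]
tool_rot: [2.571, 1.799, -0.002]
ft_force: [-0.4, 0.6, 0.7]
grip_width: 0.998
grip_force: 0.0
```

```bash
python3 - <<'E'
from h import *
s=ctrl.get_state();im=ctrl.get_image('wrist')
c=cam('wrist',s);print(s['position'],proj(c,(.6154,.2578,.15)),delta((.6154,.2578,.27),down(70)))
cv2.imwrite('pics/w3.png',cv2.resize(im[:300,120:520,::-1],None,fx=2,fy=2,interpolation=cv2.INTER_CUBIC))
E
```

```text
[0.61329702 0.25585119 0.27221214] [319.82690139 196.46441757] (array([0.0024, 0.0014, 0.0028]), array([ 0.15,  0.14, -0.05]))
```

View pics/w3.png

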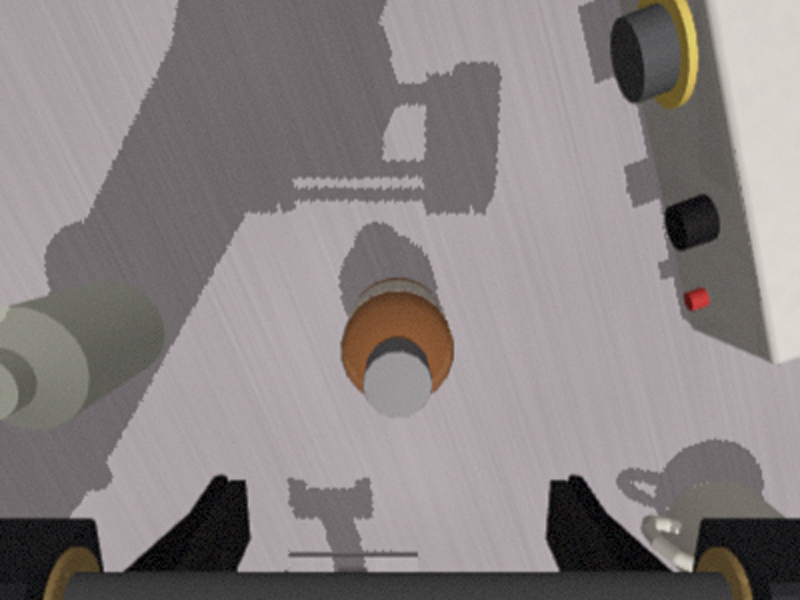

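The cap's top disc is centred at (398,384) in the crop, which is pixel (319,192).

```bash
python3 - <<'E'
from h import *
s=ctrl.get_state();c=cam('wrist',s)
p=ray(c,(319,192),.15);print(p,s['position'])
p[2]=.132;print(delta(p,down(70)))
E
```

```text
[0.61615474 0.26205095 0.15      ] [0.61325985 0.2559851  0.27277562]
(array([0.007 , 0.0003, 0.1408]), array([ 0.15,  0.14, -0.05]))
```

Call:
{"fn": "step_arm", "kwargs": {"commands": [{"travel":[0.006,0,0.04],"turn":[0.1,0.1,0]},{"travel":[0.006,0,0.08],"turn":[0.1,0.1,0]},{"travel":[0.006,0,0.11],"turn":[0.1,0.1,0]},{"travel":[0.006,0,0.135],"turn":[0.1,0.1,0]},{"travel":[0.006,0,0.138],"turn":[0.1,0.1,0]}]}}

```text
time: 3.45
position: [0.6134, 0.2608, 0.1316]
tool_rot: [-2.573, -1.802, 0.008]
ft_force: [0.5, 1.0, 0.5]
grip_width: 0.998
grip_force: 0.0
```

Call:
{"fn": "step_arm", "kwargs": {"commands": [{"travel":[0,0,0],"turn":[0,0,0]},{"travel":[0,0,0],"turn":[0,0,0]},{"travel":[0,0,0],"turn":[0,0,0]},{"travel":[0,0,0],"turn":[0,0,0]},{"travel":[0,0,0],"turn":[0,0,0]}], "gripper": 0.25, "force": 25}}

```text
time: 3.95
position: [0.6148, 0.2649, 0.1355]
tool_rot: [-2.57, -1.806, -0.003]
ft_force: [0.4, -0.3, 0.3]
grip_width: 0.626
grip_force: 0.0
```

Call:
{"fn": "step_arm", "kwargs": {"commands": [{"travel":[0,0,0],"turn":[0,0,0]},{"travel":[0,0,0],"turn":[0,0,0]},{"travel":[0,0,0],"turn":[0,0,0]},{"travel":[0,0,0],"turn":[0,0,0]},{"travel":[0,0,0],"turn":[0,0,0]}]}}

```text
time: 4.45
position: [0.6147, 0.2646, 0.1347]
tool_rot: [-2.57, -1.806, -0.001]
ft_force: [0.8, -0.9, 0.7]
grip_width: 0.361
grip_force: 25.0
```

Call:
{"fn": "step_arm", "kwargs": {"commands": [{"travel":[0,0,-0.01],"turn":[0,0,0]},{"travel":[0,0,-0.03],"turn":[0,0,0]},{"travel":[0,0,-0.07],"turn":[0,0,0]},{"travel":[0,0,-0.11],"turn":[0,0,0]},{"travel":[0,0,-0.15],"turn":[0,0,0]}]}}

```text
time: 4.95
position: [0.6137, 0.2645, 0.2862]
tool_rot: [-2.569, -1.806, 0.001]
ft_force: [0.1, -0.1, -2.9]
grip_width: 0.36
grip_force: 25.0
```

Call:
{"fn": "step_arm", "kwargs": {"commands": [{"travel":[0,0,-0.03],"turn":[0,0,0]},{"travel":[0,0,-0.06],"turn":[0,0,0]},{"travel":[0,0,-0.085],"turn":[0,0,0]},{"travel":[0,0,-0.085],"turn":[0,0,0]},{"travel":[0,0,-0.085],"turn":[0,0,0]}]}}

```text
time: 5.45
position: [0.6141, 0.2647, 0.3691]
tool_rot: [-2.569, -1.807, -0.0]
ft_force: [-0.2, 0.3, -3.8]
grip_width: 0.359
grip_force: 25.0
```

```bash
python3 - <<'E'
from h import *
s=ctrl.get_state();print(s['position'],s['ft_force'],s['grip_width'],s['joint_positions'].round(2))
print(delta((.4888+.0007,.0118+.0018,.37),down(70)))
E
```

```text
[0.61410048 0.26470936 0.36913508] [-0.17038226  0.26875884 -3.84880393] 0.35904940399847524 [ 0.1   0.45 -0.84  1.14  0.33  1.68 -1.  ]
(array([-0.2785, -0.0323, -0.001 ]), array([-0.04, -0.04,  0.23]))
```

Call:
{"fn": "step_arm", "kwargs": {"commands": [{"travel":[-0.02,-0.002,0],"turn":[0,0,0]},{"travel":[-0.055,-0.006,0],"turn":[0,0,0]},{"travel":[-0.095,-0.011,0],"turn":[0,0,0]},{"travel":[-0.135,-0.016,0],"turn":[0,0,0]},{"travel":[-0.175,-0.02,0],"turn":[0,0,0.2]}]}}

```text
time: 5.95
position: [0.5345, 0.1048, 0.3667]
tool_rot: [-2.571, -1.8, 0.005]
ft_force: [0.6, -0.0, -1.9]
grip_width: 0.362
grip_force: 25.0
```

Call:
{"fn": "step_arm", "kwargs": {"commands": [{"travel":[-0.04,-0.005,0],"turn":[0,0,0]},{"travel":[-0.075,-0.009,0],"turn":[0,0,0]},{"travel":[-0.097,-0.011,0],"turn":[0,0,0]},{"travel":[-0.103,-0.012,0],"turn":[0,0,0]},{"travel":[-0.103,-0.012,0],"turn":[0,0,0]}]}}

```text
time: 6.45
position: [0.4891, 0.0132, 0.368]
tool_rot: [-2.574, -1.798, 0.002]
ft_force: [-0.1, 0.5, -2.5]
grip_width: 0.36
grip_force: 25.0
```

```bash
python3 - <<'E'
from h import *
s=ctrl.get_state()
print(s['position'],delta((.4895,.0136,.146),down(70)))
cv2.imwrite('pics/w4.png',ctrl.get_image('wrist')[:,:,::-1])
E
```

```text
[0.48913899 0.01320857 0.36804945] (array([0.0004, 0.0007, 0.222 ]), array([-0.13, -0.03, -0.13]))
```

View pics/w4.png

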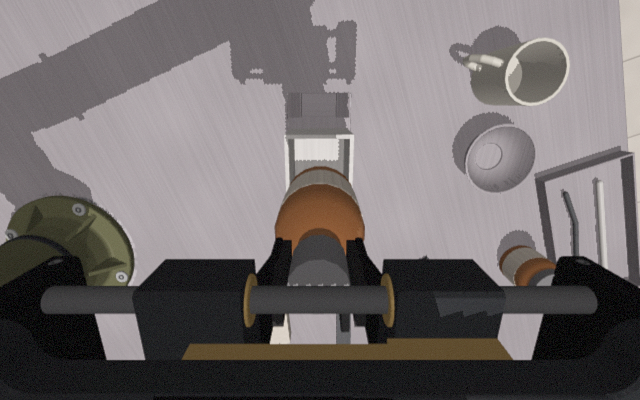

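The held bottle hangs upright and is centred at column 320, over the well at column 319. I'll lower it.

Call:
{"fn": "step_arm", "kwargs": {"commands": [{"travel":[0,0.001,0.02],"turn":[0,0,0]},{"travel":[0,0.001,0.05],"turn":[0,0,0]},{"travel":[0,0.001,0.075],"turn":[0,0,0]},{"travel":[0,0.001,0.095],"turn":[0,0,0]},{"travel":[0,0.001,0.105],"turn":[0,0,0]}]}}

```text
time: 7.0
position: [0.4899, 0.0159, 0.262]
tool_rot: [-2.567, -1.804, 0.002]
ft_force: [0.2, 0.7, -3.1]
grip_width: 0.36
grip_force: 25.0
```

Call:
{"fn": "step_arm", "kwargs": {"commands": [{"travel":[0,0,0.015],"turn":[0,0,0]},{"travel":[0,0,0.03],"turn":[0,0,0]},{"travel":[0,0,0.045],"turn":[0,0,0]},{"travel":[0,0,0.06],"turn":[0,0,0]},{"travel":[0,0,0.075],"turn":[0,0,0]}]}}

```text
time: 7.5
position: [0.4909, 0.0138, 0.1884]
tool_rot: [-2.573, -1.801, -0.001]
ft_force: [0.9, -0.5, -2.7]
grip_width: 0.357
grip_force: 25.0
```

Call:
{"fn": "step_arm", "kwargs": {"commands": [{"travel":[0,0,0.01],"turn":[0,0,0]},{"travel":[0,0,0.018],"turn":[0,0,0]},{"travel":[0,0,0.024],"turn":[0,0,0]},{"travel":[0,0,0.03],"turn":[0,0,0]},{"travel":[0,0,0.032],"turn":[0,0,0]}]}}

```text
time: 8.0
position: [0.4907, 0.0138, 0.157]
tool_rot: [-2.573, -1.801, -0.001]
ft_force: [-0.1, -0.5, -2.0]
grip_width: 0.359
grip_force: 25.0
```

```bash
python3 - <<'E'
from h import *
s=ctrl.get_state()
print(s['position'],s['ft_force'],delta((.4895,.0136,.146),down(70)))
E
```

```text
[0.49068766 0.01376678 0.15701088] [-0.07214045 -0.47236058 -2.04984305] (array([-0.0006, -0.0011,  0.011 ]), array([-0.04, -0.05, -0.01]))
```

Call:
{"fn": "step_arm", "kwargs": {"commands": [{"travel":[0,-0.001,0.002],"turn":[0,0,0]},{"travel":[0,-0.001,0.004],"turn":[0,0,0]},{"travel":[0,-0.001,0.006],"turn":[0,0,0]},{"travel":[0,-0.001,0.008],"turn":[0,0,0]},{"travel":[0,-0.001,0.008],"turn":[0,0,0]}]}}

```text
time: 8.5
position: [0.4897, 0.0141, 0.1492]
tool_rot: [-2.573, -1.801, -0.001]
ft_force: [-0.1, 0.5, -2.4]
grip_width: 0.359
grip_force: 25.0
```

Call:
{"fn": "step_arm", "kwargs": {"commands": [{"travel":[0,0,0.001],"turn":[0,0,0]},{"travel":[0,0,0.001],"turn":[0,0,0]},{"travel":[0,0,0.002],"turn":[0,0,0]},{"travel":[0,0,0.002],"turn":[0,0,0]}]}}

```text
time: 8.9
position: [0.4898, 0.0141, 0.1473]
tool_rot: [-2.573, -1.801, -0.001]
ft_force: [0.9, 0.7, -2.0]
grip_width: 0.361
grip_force: 25.0
```

Call:
{"fn": "step_arm", "kwargs": {"commands": [{"travel":[0,0,0.001],"turn":[0,0,0]},{"travel":[0,0,0.001],"turn":[0,0,0]},{"travel":[0,0,0.001],"turn":[0,0,0]}]}}

```text
time: 9.2
position: [0.4898, 0.0142, 0.1464]
tool_rot: [-2.573, -1.801, -0.001]
ft_force: [-0.0, 0.0, -2.8]
grip_width: 0.36
grip_force: 25.0
```

Call:
{"fn": "step_arm", "kwargs": {"commands": [{"travel":[0,0,0.001],"turn":[0,0,0]},{"travel":[0,0,0.001],"turn":[0,0,0]},{"travel":[0,0,0.001],"turn":[0,0,0]}]}}

```text
time: 9.5
position: [0.4901, 0.0141, 0.1456]
tool_rot: [-2.573, -1.802, -0.002]
ft_force: [-0.5, -0.6, -1.5]
grip_width: 0.361
grip_force: 25.0
```

Call:
{"fn": "step_arm", "kwargs": {"commands": [{"travel":[0,0,0.001],"turn":[0,0,0]},{"travel":[0,0,0.001],"turn":[0,0,0]},{"travel":[0,0,0.001],"turn":[0,0,0]}]}}

```text
time: 9.8
position: [0.4905, 0.0142, 0.1455]
tool_rot: [2.573, 1.802, 0.002]
ft_force: [-0.8, -0.4, 6.2]
grip_width: 0.362
grip_force: 25.0
```

Call:
{"fn": "step_arm", "kwargs": {"commands": [{"travel":[0,0,0.001],"turn":[0,0,0]},{"travel":[0,0,0.001],"turn":[0,0,0]},{"travel":[0,0,0.001],"turn":[0,0,0]}]}}

```text
time: 10.1
position: [0.4911, 0.014, 0.1452]
tool_rot: [2.573, 1.801, 0.004]
ft_force: [-1.6, -0.6, 9.6]
grip_width: 0.36
grip_force: 25.0
```

The bottle touches the floor of the well. I'll release it and rise.

Call:
{"fn": "step_arm", "kwargs": {"commands": [{"travel":[0,0,-0.001],"turn":[0,0,0]},{"travel":[0,0,-0.0015],"turn":[0,0,0]}]}}

```text
time: 10.3
position: [0.4905, 0.014, 0.1454]
tool_rot: [2.573, 1.802, 0.003]
ft_force: [0.7, -1.4, 0.3]
grip_width: 0.361
grip_force: 25.0
```

Call:
{"fn": "step_arm", "kwargs": {"commands": [{"travel":[0,0,0],"turn":[0,0,0]},{"travel":[0,0,0],"turn":[0,0,0]},{"travel":[0,0,0],"turn":[0,0,0]},{"travel":[0,0,0],"turn":[0,0,0]},{"travel":[0,0,0],"turn":[0,0,0]}], "gripper": 0.8}}

```text
time: 10.8
position: [0.4897, 0.0142, 0.1447]
tool_rot: [-2.573, -1.801, -0.001]
ft_force: [0.0, -0.2, 0.1]
grip_width: 0.723
grip_force: 0.0
```

Call:
{"fn": "step_arm", "kwargs": {"commands": [{"travel":[0,0,-0.005],"turn":[0,0,0]},{"travel":[0,0,-0.02],"turn":[0,0,0]},{"travel":[0,0,-0.06],"turn":[0,0,0]},{"travel":[0,0,-0.11],"turn":[0,0,0]},{"travel":[0,0,-0.14],"turn":[0,0,0]}]}}

```text
time: 11.3
position: [0.4908, 0.0144, 0.2889]
tool_rot: [2.571, 1.801, 0.006]
ft_force: [1.1, -0.1, 0.1]
grip_width: 0.795
grip_force: 0.0
```

```bash
python3 - <<'E'
from h import *
s=ctrl.get_state()
print(s['position'],s['grip_width'],delta((.4322,-.278,.15),down(70.4)))
E
```

```text
[0.49083212 0.01438698 0.28885192] 0.795440780135232 (array([-0.2951,  0.0443,  0.1385]), array([ 0.22, -0.1 , -0.38]))
```

Call:
{"fn": "step_arm", "kwargs": {"commands": [{"travel":[-0.03,0.005,0],"turn":[0,0,0]},{"travel":[-0.08,0.012,0],"turn":[0,0,0]},{"travel":[-0.13,0.02,0],"turn":[0,0,0]},{"travel":[-0.18,0.027,0.01],"turn":[0,0,0]},{"travel":[-0.225,0.035,0.03],"turn":[0,0,-0.4]}]}}

```text
time: 11.8
position: [0.4463, -0.2099, 0.2574]
tool_rot: [2.565, 1.808, 0.003]
ft_force: [1.1, -0.6, 0.8]
grip_width: 0.796
grip_force: 0.0
```

Call:
{"fn": "step_arm", "kwargs": {"commands": [{"travel":[-0.03,0.004,0.03],"turn":[0,0,0]},{"travel":[-0.055,0.008,0.06],"turn":[0,0,0]},{"travel":[-0.07,0.009,0.09],"turn":[0,0,0]},{"travel":[-0.07,0.009,0.11],"turn":[0,0,0]},{"travel":[-0.07,0.009,0.11],"turn":[0,0,0]}]}}

```text
time: 12.3
position: [0.429, -0.2753, 0.1428]
tool_rot: [-2.563, -1.806, 0.001]
ft_force: [0.3, 0.6, 0.3]
grip_width: 0.804
grip_force: 0.0
```

```bash
python3 - <<'E'
from h import *
s=ctrl.get_state();im=ctrl.get_image('wrist');cv2.imwrite('pics/w5.png',im[:,:,::-1])
c=cam('wrist',s)
print(s['position'],s['grip_width'],delta((.4322,-.278,.026),down(70.4)),proj(c,(.4322,-.278,.042)))
E
```

```text
[ 0.42904609 -0.27534623  0.14283082] 0.8043276255219264 (array([-0.002 ,  0.0028,  0.1188]), array([-0.15, -0.13, -0.01])) [323.88158569 209.04826158]
```

View pics/w5.png

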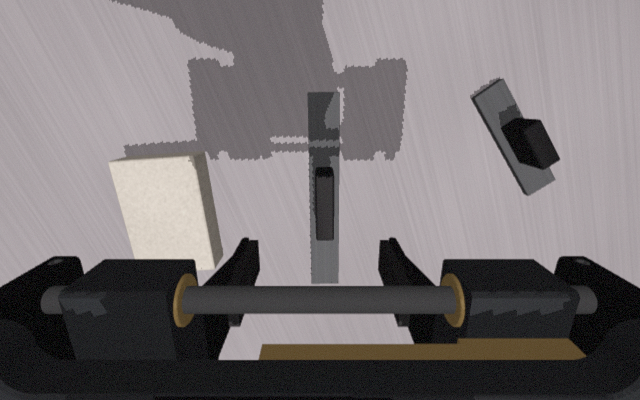

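The bar runs from row 93 to row 283 at about column 324. The top of the grip lies at rows 178–240, centred near column 325.

```bash
python3 - <<'E'
from h import *
s=ctrl.get_state();c=cam('wrist',s)
a,b=ray(c,(323.5,93),.008),ray(c,(325,283),.005)
print((a+b)/2,np.linalg.norm(a-b),np.degrees(np.arctan2(*(a-b)[1::-1])))
g,h=ray(c,(325,178),.042),ray(c,(325.5,240),.042);print((g+h)/2,np.linalg.norm(g-h))
p=(a+b)/2;p[2]=.026;print(delta(p,down(70.4)))
E
```

```text
[ 0.43433707 -0.27994626  0.0065    ] 0.1911691574667549 71.15650010218668
[ 0.43454494 -0.28023727  0.042     ] 0.056312203906200405
(array([-0.0032,  0.0054,  0.1188]), array([-0.15, -0.13, -0.01]))
```

Call:
{"fn": "step_arm", "kwargs": {"commands": [{"travel":[-0.003,0.005,0.03],"turn":[0,0,-0.4]},{"travel":[-0.003,0.005,0.065],"turn":[0,0,-0.4]},{"travel":[-0.003,0.005,0.095],"turn":[0,0,-0.4]},{"travel":[-0.003,0.005,0.11],"turn":[0,0,-0.4]},{"travel":[-0.003,0.005,0.115],"turn":[0,0,-0.4]}]}}

```text
time: 12.85
position: [0.4351, -0.2801, 0.0304]
tool_rot: [-2.559, -1.82, -0.001]
ft_force: [-0.2, 0.7, -1.6]
grip_width: 0.8
grip_force: 0.0
```

Call:
{"fn": "step_arm", "kwargs": {"commands": [{"travel":[0,0,0],"turn":[0,0,0]},{"travel":[0,0,0],"turn":[0,0,0]},{"travel":[0,0,0],"turn":[0,0,0]},{"travel":[0,0,0],"turn":[0,0,0]},{"travel":[0,0,0],"turn":[0,0,0]}], "gripper": 0.05, "force": 35}}

```text
time: 13.35
position: [0.4352, -0.2807, 0.0312]
tool_rot: [2.561, 1.819, 0.001]
ft_force: [-0.3, 0.7, -0.0]
grip_width: 0.434
grip_force: 0.0
```

Call:
{"fn": "step_arm", "kwargs": {"commands": [{"travel":[0,0,0],"turn":[0,0,0]},{"travel":[0,0,0],"turn":[0,0,0]},{"travel":[0,0,0],"turn":[0,0,0]},{"travel":[0,0,0],"turn":[0,0,0]},{"travel":[0,0,0],"turn":[0,0,0]}]}}

```text
time: 13.85
position: [0.4339, -0.2802, 0.0304]
tool_rot: [-2.559, -1.818, 0.001]
ft_force: [-4.9, 0.5, 4.5]
grip_width: 0.184
grip_force: 35.0
```

Call:
{"fn": "step_arm", "kwargs": {"commands": [{"travel":[0,0,-0.01],"turn":[0,0,0]},{"travel":[0,0,-0.04],"turn":[0,0,0]},{"travel":[0,0,-0.085],"turn":[0,0,0]},{"travel":[0,0,-0.13],"turn":[0,0,0]},{"travel":[0,0,-0.175],"turn":[0,0,0]}]}}

```text
time: 14.35
position: [0.4352, -0.2803, 0.2074]
tool_rot: [2.56, 1.82, 0.003]
ft_force: [-0.0, -0.7, -4.0]
grip_width: 0.184
grip_force: 35.0
```

Call:
{"fn": "step_arm", "kwargs": {"commands": [{"travel":[0,0,-0.035],"turn":[0,0,0]},{"travel":[0,0,-0.06],"turn":[0,0,0]},{"travel":[0,0,-0.06],"turn":[0,0,0]},{"travel":[0,0,-0.06],"turn":[0,0,0]}]}}

```text
time: 14.75
position: [0.4349, -0.2805, 0.2649]
tool_rot: [-2.56, -1.82, -0.001]
ft_force: [0.0, -0.1, -3.8]
grip_width: 0.185
grip_force: 35.0
```

```bash
python3 - <<'E'
from h import *
s=ctrl.get_state()
print(s['position'],s['ft_force'],s['grip_width'],delta((.489,.011,.26),down(69.8)))
E
```

```text
[ 0.43492037 -0.28046608  0.26487248] [ 0.02487272 -0.06293548 -3.80813479] 0.18476363042009514 (array([ 0.293 , -0.0447,  0.0052]), array([-0.  , -0.06,  1.01]))
```

Call:
{"fn": "step_arm", "kwargs": {"commands": [{"travel":[0.02,-0.003,0],"turn":[0,0,0.2]},{"travel":[0.055,-0.008,0],"turn":[0,0,0.4]},{"travel":[0.095,-0.014,0],"turn":[0,0,0.6]},{"travel":[0.135,-0.02,0],"turn":[0,0,0.8]},{"travel":[0.175,-0.027,0],"turn":[0,0,1]}]}}

```text
time: 15.25
position: [0.4659, -0.1047, 0.263]
tool_rot: [-2.574, -1.795, 0.002]
ft_force: [1.0, 0.9, -3.3]
grip_width: 0.183
grip_force: 35.0
```

Call:
{"fn": "step_arm", "kwargs": {"commands": [{"travel":[0.04,-0.006,0],"turn":[0,0,0]},{"travel":[0.08,-0.012,0],"turn":[0,0,0]},{"travel":[0.108,-0.017,0],"turn":[0,0,0]},{"travel":[0.118,-0.019,0],"turn":[0,0,0]},{"travel":[0.118,-0.019,0],"turn":[0,0,0]}]}}

```text
time: 15.75
position: [0.489, 0.0123, 0.264]
tool_rot: [-2.571, -1.8, 0.002]
ft_force: [0.8, -0.9, -3.9]
grip_width: 0.183
grip_force: 35.0
```

```bash
python3 - <<'E'
from h import *
s=ctrl.get_state();im=ctrl.get_image('wrist')
c=cam('wrist',s);cv2.imwrite('pics/w6.png',cv2.resize(im[30:330,160:480,::-1],None,fx=2,fy=2,interpolation=cv2.INTER_CUBIC))
print(s['position'],delta((.489,.011,.26),down(69.8)))
E
```

```text
[0.48896631 0.01234935 0.26403862] (array([ 0.0007, -0.0003,  0.0043]), array([-0.16,  0.01,  0.03]))
```

View pics/w6.png

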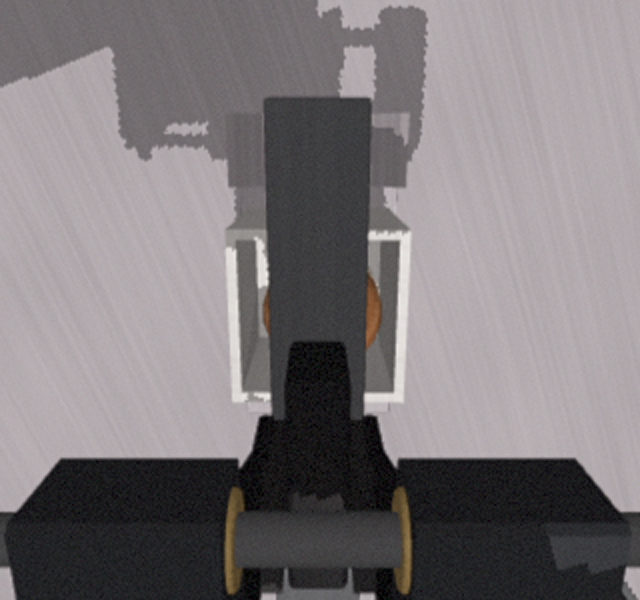

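The bar's far end is at crop row 98, columns 264–371 (centre 317.5). The fork's outer cheeks centre at about 318.5, and the rim's outer edges are at rows 230 and 402.

```bash
python3 - <<'E'
from h import *
s=ctrl.get_state();c=cam('wrist',s);R=Ro.from_rotvec(s['tool_rot'])
t=lambda u,z:(R.inv().apply(ray(c,np.array(u)/2+[160,30],z)-s['position'])).round(4)
e=t((317.5,98),s['position'][2]-.0224);print('bar end',e,'mid x',e[0]-.095)
a,b=t((319,230),.111),t((318.5,402),.111);print(a,b,(a+b)/2)
f,n=t((318.5,112),.196),t((318.5,187),.196);print('fork cheek top far/near',f,n)
E
```

```text
bar end [0.0963 0.0001 0.0224] mid x 0.0012999999999999956
[0.0454 0.0008 0.1533] [-0.0446  0.0006  0.1533] [0.0004 0.0007 0.1533]
fork cheek top far/near [0.095  0.0004 0.0683] [0.0711 0.0004 0.0683]
```

Call:
{"fn": "step_arm", "kwargs": {"commands": [{"travel":[-0.0005,0.0005,0.01],"turn":[0,0,0]},{"travel":[-0.0005,0.0005,0.02],"turn":[0,0,0]},{"travel":[-0.0005,0.0005,0.03],"turn":[0,0,0]},{"travel":[-0.0005,0.0005,0.036],"turn":[0,0,0]},{"travel":[-0.0005,0.0005,0.039],"turn":[0,0,0]}]}}

```text
time: 16.3
position: [0.4896, 0.0098, 0.2257]
tool_rot: [-2.576, -1.796, 0.001]
ft_force: [1.1, 0.2, -3.8]
grip_width: 0.183
grip_force: 35.0
```

Call:
{"fn": "step_arm", "kwargs": {"commands": [{"travel":[0,0,0.003],"turn":[0,0,0]},{"travel":[0,0,0.006],"turn":[0,0,0]},{"travel":[0,0,0.009],"turn":[0,0,0]},{"travel":[0,0,0.012],"turn":[0,0,0]},{"travel":[0,0,0.014],"turn":[0,0,0]}]}}

```text
time: 16.8
position: [0.4901, 0.0102, 0.2127]
tool_rot: [-2.576, -1.797, -0.001]
ft_force: [-0.2, -0.0, -4.3]
grip_width: 0.183
grip_force: 35.0
```

Call:
{"fn": "step_arm", "kwargs": {"commands": [{"travel":[0,0,0.001],"turn":[0,0,0]},{"travel":[0,0,0.002],"turn":[0,0,0]},{"travel":[0,0,0.003],"turn":[0,0,0]},{"travel":[0,0,0.004],"turn":[0,0,0]},{"travel":[0,0,0.004],"turn":[0,0,0]}]}}

```text
time: 17.3
position: [0.4901, 0.0102, 0.2088]
tool_rot: [-2.576, -1.797, -0.001]
ft_force: [0.2, 0.4, -2.7]
grip_width: 0.179
grip_force: 35.0
```

Call:
{"fn": "step_arm", "kwargs": {"commands": [{"travel":[0.001,0,0.001],"turn":[0,0,0]},{"travel":[0.001,0,0.002],"turn":[0,0,0]},{"travel":[0.001,0,0.003],"turn":[0,0,0]},{"travel":[0.001,0,0.004],"turn":[0,0,0]},{"travel":[0.001,0,0.004],"turn":[0,0,0]}]}}

```text
time: 17.8
position: [0.4904, 0.0111, 0.2047]
tool_rot: [-2.576, -1.797, -0.001]
ft_force: [-0.1, 0.8, -4.0]
grip_width: 0.18
grip_force: 35.0
```

Call:
{"fn": "step_arm", "kwargs": {"commands": [{"travel":[0,0,0.0005],"turn":[0,0,0]},{"travel":[0,0,0.001],"turn":[0,0,0]},{"travel":[0,0,0.001],"turn":[0,0,0]}]}}

```text
time: 18.1
position: [0.4904, 0.0111, 0.2038]
tool_rot: [-2.576, -1.797, -0.001]
ft_force: [-0.3, -0.7, -4.0]
grip_width: 0.185
grip_force: 35.0
```

Call:
{"fn": "step_arm", "kwargs": {"commands": [{"travel":[0,0,0.0005],"turn":[0,0,0]},{"travel":[0,0,0.001],"turn":[0,0,0]},{"travel":[0,0,0.001],"turn":[0,0,0]}]}}

```text
time: 18.4
position: [0.4904, 0.0111, 0.2028]
tool_rot: [-2.576, -1.797, -0.001]
ft_force: [-0.2, -0.0, -4.1]
grip_width: 0.181
grip_force: 35.0
```

Call:
{"fn": "step_arm", "kwargs": {"commands": [{"travel":[0,0,0.0005],"turn":[0,0,0]},{"travel":[0,0,0.001],"turn":[0,0,0]},{"travel":[0,0,0.001],"turn":[0,0,0]}]}}

```text
time: 18.7
position: [0.4905, 0.0112, 0.2024]
tool_rot: [-2.576, -1.797, -0.001]
ft_force: [-1.2, 0.3, 0.5]
grip_width: 0.183
grip_force: 35.0
```

Call:
{"fn": "step_arm", "kwargs": {"commands": [{"travel":[0,0,0.0005],"turn":[0,0,0]},{"travel":[0,0,0.0005],"turn":[0,0,0]}]}}

```text
time: 18.9
position: [0.4906, 0.0111, 0.2024]
tool_rot: [-2.576, -1.797, -0.001]
ft_force: [-3.7, -1.3, 5.3]
grip_width: 0.184
grip_force: 35.0
```

Call:
{"fn": "step_arm", "kwargs": {"commands": [{"travel":[0,0,0],"turn":[0,0,0]},{"travel":[0,0,0],"turn":[0,0,0]},{"travel":[0,0,0],"turn":[0,0,0]},{"travel":[0,0,0],"turn":[0,0,0]},{"travel":[0,0,0],"turn":[0,0,0]}], "gripper": 0.7}}

```text
time: 19.4
position: [0.4906, 0.0111, 0.2013]
tool_rot: [-2.576, -1.797, -0.001]
ft_force: [0.3, 0.3, 0.6]
grip_width: 0.55
grip_force: 0.0
```

Call:
{"fn": "step_arm", "kwargs": {"commands": [{"travel":[0,0,-0.005],"turn":[0,0,0]},{"travel":[0,0,-0.02],"turn":[0,0,0]},{"travel":[0,0,-0.05],"turn":[0,0,0]},{"travel":[0,0,-0.09],"turn":[0,0,0]},{"travel":[0,0,-0.12],"turn":[0,0,0]}]}}

```text
time: 19.9
position: [0.4908, 0.0112, 0.3239]
tool_rot: [2.576, 1.797, 0.003]
ft_force: [0.3, -0.1, -0.9]
grip_width: 0.696
grip_force: 0.0
```

Call:
{"fn": "step_arm", "kwargs": {"commands": [{"travel":[-0.05,0,0],"turn":[0,0,0]},{"travel":[-0.1,0,0],"turn":[0,0,0]},{"travel":[-0.12,0,0],"turn":[0,0,0]},{"travel":[-0.12,0,0],"turn":[0,0,0]}]}}

```text
time: 20.3
position: [0.4478, -0.1055, 0.3215]
tool_rot: [2.583, 1.788, 0.0]
ft_force: [0.8, 0.0, 0.6]
grip_width: 0.703
grip_force: 0.0
```

```bash
python3 - <<'E'
from h import *
s=ctrl.get_state();print(s['position'],s['ft_force'],s['grip_width'])
a=ctrl.get_image('wrist')[:,:,::-1];b=ctrl.get_image('scene')[:,:,::-1]
a=cv2.resize(a[0:240,200:440],(400,400),interpolation=cv2.INTER_CUBIC)
b=cv2.resize(b[130:240,255:365],(400,400),interpolation=cv2.INTER_CUBIC)
cv2.imwrite('pics/end.png',np.hstack([a,b]))
E
```

```text
[ 0.44784695 -0.10551659  0.32153742] [0.78686623 0.02771693 0.63531222] 0.7025338132719122
```

View pics/end.png

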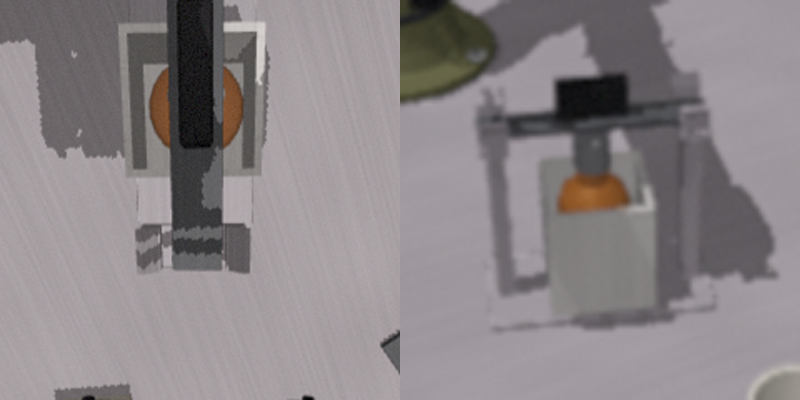

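The final view shows the bar seated between the cheeks at both forks. Its near end is flush with the fork at row 272, and the bottle stands upright below it.

```bash
python3 -c "
from bench import ctrl
print(ctrl.close_job())"
```

```text
the job is handed in; nothing more can be done
None
```

The job is handed in: the amber bottle stands upright in the well, and the long bar lies centred across both forks with its grip up, finished about 20 s into the 61 s limit.

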